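# Find the rocking cover on the tip box and press it home

## Task

One of the four covers on the white tip box is not home and rocks when its edge is pressed. Starting with the cover nearest the green hand press and working along the row, press each of the four in turn with the fingertips, without forcing it, to find the one that rocks, and push that one down until it is fully home, level with the others. Finish while holding the fingertips pressed on that cover and on no other, so that it can be marked; lift nothing, and leave the press and the small things around the box alone.

Things in the scene. Friction and masses are not known exactly. Their poses are not given: they have to be found in the camera images.
- cover_1: one of four identical square stainless covers, 80 x 80 mm, 8 mm thick at the edge, a round ring 53 mm across in the middle of its top. First of the row: the one nearest the hand press. Origin: centre of the underside of the 8 mm plate; z up; its sides along the box's x and y. Home, it lies flat and firm on its bay's ledge, origin 54 mm and top 62 mm above the counter.
- cover_2: one of four identical square stainless covers, 80 x 80 mm, 8 mm thick at the edge, a round ring 53 mm across in the middle of its top. Second from the hand press. Origin: centre of the underside of the 8 mm plate; z up; its sides along the box's x and y. Home, it lies flat and firm on its bay's ledge, origin 54 mm and top 62 mm above the counter.
- cover_3: one of four identical square stainless covers, 80 x 80 mm, 8 mm thick at the edge, a round ring 53 mm across in the middle of its top. Third from the hand press. Origin: centre of the underside of the 8 mm plate; z up; its sides along the box's x and y. Home, it lies flat and firm on its bay's ledge, origin 54 mm and top 62 mm above the counter.
- cover_4: one of four identical square stainless covers, 80 x 80 mm, 8 mm thick at the edge, a round ring 53 mm across in the middle of its top. Fourth, farthest from the hand press. Origin: centre of the underside of the 8 mm plate; z up; its sides along the box's x and y. Home, it lies flat and firm on its bay's ledge, origin 54 mm and top 62 mm above the counter.
- tipbox: white plastic box, fixed: 110 (x) x 386 (y) x 60 mm high. Covers 1 to 4 are centred at its y = +138, +46, -46, -138 mm (+y: press end), tops 2 mm above its rim. One cover, any of them, rides 4 mm high on the 16 mm wide friction catch under its middle: level, but about 1 N near an edge tips it some 7 degrees until let go; 10 to 20 N in the middle drives it home to stay. Origin: centre of underside.
- press: hand press of green cast iron, 210 x 150 mm at the foot, 350 mm high to its lever knob, standing on the counter on the left beyond the end of the tip box; a bystander, not to be used. Origin: centre of its foot on the counter.
- speculum_1: loose black ear speculum, a cone 36 mm high and 23 mm wide at the bottom, standing on the counter beyond the tip box; to be left alone. Origin: centre of its underside.
- speculum_2: loose black ear speculum, a cone 36 mm high and 23 mm wide at the bottom, standing on the counter beyond the tip box; to be left alone. Origin: centre of its underside.
- speculum_3: loose black ear speculum, a cone 36 mm high and 23 mm wide at the bottom, standing on the counter beyond the tip box; to be left alone. Origin: centre of its underside.
- otoscope: loose chrome otoscope head, 70 mm high, standing on its 32 mm wide foot between the tip box and the press; to be left alone. Origin: centre of its underside.
- curette: loose curette with a black rubber grip, 160 mm long and 11 mm thick, lying on the counter along the robot's side of the tip box; to be left alone. Origin: on the counter under its middle; x along it.
- gallipot: loose small stainless bowl, 64 mm across and 34 mm high, at the end of the tip box away from the press; to be left alone. Origin: centre of its underside.
Mind the look-alikes: they are no part of the job. What is shaped like the cover_4 but pink or turquoise is not meant.

How it is judged (in metres and radians):
On the way, in this order (a step that is already met when the one before it is completed fails the run):
1. the first cover from the press is pressed (more than 1 N) (contact force between the fingers and cover_1 above 1 N), for 0.1 s.
2. the second cover from the press is pressed (more than 1 N) (contact force between the fingers and cover_2 above 1 N), for 0.1 s.
3. the third cover from the press is pressed (more than 1 N) (contact force between the fingers and cover_3 above 1 N), for 0.1 s.
4. the fourth cover from the press is pressed (more than 1 N) (contact force between the fingers and cover_4 above 1 N), for 0.1 s.
At the end, for the whole second after the job is handed in: All four covers lie home (underside within 1.5 mm of 54 mm above the counter, tilted less than 2 degrees), and the fingers press with more than 1 N on the one cover that has gone down (moved more than 2.5 mm from where it was at the start) and touch no other cover (z of each of cover_1, cover_2, cover_3, cover_4 in the frame of tipbox below 0.0555 m and angle between each of cover_1, cover_2, cover_3, cover_4's own z axis and vertical below 0.035 rad and ((distance of cover_1 from where it was at the start of the episode above 0.0025 m and contact force between the fingers and cover_1 above 1 N) or (distance of cover_2 from where it was at the start of the episode above 0.0025 m and contact force between the fingers and cover_2 above 1 N) or (distance of cover_3 from where it was at the start of the episode above 0.0025 m and contact force between the fingers and cover_3 above 1 N) or (distance of cover_4 from where it was at the start of the episode above 0.0025 m and contact force between the fingers and cover_4 above 1 N)) and not (distance of cover_1 from where it was at the start of the episode below 0.0025 m and contact force between the fingers and cover_1 above 0.3 N) and not (distance of cover_2 from where it was at the start of the episode below 0.0025 m and contact force between the fingers and cover_2 above 0.3 N) and not (distance of cover_3 from where it was at the start of the episode below 0.0025 m and contact force between the fingers and cover_3 above 0.3 N) and not (distance of cover_4 from where it was at the start of the episode below 0.0025 m and contact force between the fingers and cover_4 above 0.3 N)); the arm keeps its last pose, push and grip.
It fails at once if a cover is lifted out of its bay (z of any of cover_1, cover_2, cover_3, cover_4 in the frame of tipbox above 0.066 m).
It fails at once if a cover is forced: pressed with more than 60 N (contact force between the fingers and cover_1 above 60 N or contact force between the fingers and cover_2 above 60 N or contact force between the fingers and cover_3 above 60 N or contact force between the fingers and cover_4 above 60 N).
It fails at once if a speculum, the otoscope head, the curette or the bowl is moved more than 15 mm (distance of any of speculum_1, speculum_2, speculum_3, otoscope, curette, gallipot from where it was at the start of the episode above 0.015 m).
It fails at once if the hand press is touched (contact force between any of the fingers, the arm and press above 1 N).
It also fails if it takes over 58 s, if anything falls off the work surface, if the arm or the gripper's body presses on something with over 40 N, if the wrist force passes 120 N, or if a joint passes its speed limit or range.

## Robot

A 6-joint arm with a two-finger parallel gripper is mounted at the origin on the work surface. World frame = base frame: x ahead of the robot, y to its left, z up, the work surface at z = 0. Lengths are in m, angles in degrees, forces in N, time in s.
With the tool pointing down it reaches from about 0.4 to 0.825 m from the base axis. Payload 7 kg.
Tool frame: the origin (TCP) lies on the front face of the gripper's body, between the roots of the fingers; the fingertips stand 66 mm ahead of it and the grasp point (between the pads) lies 47 mm ahead of it; z points along the fingers, y is the line along which they close (so a half turn about z gives the same grasp; the last joint's range is limited). The gripper opens to 88 mm and grips with 3 to 60 N. Pads are 19 mm wide; open, the fingers measure 130 mm over their backs; the gripper's body (78 mm by 193 mm) begins 47 mm behind the grasp point.
Start: joints at [88.413, 20.546, 0.682, 0, -70.136, -16.507], TCP at [0.21, 0.642, 0.292] pointing down, gripper open.
Joint ranges: [-176.03, 176.03], [-82.01, 121.73], [-58.28, 71.71], [-173.87, 95.51], [-174.79, -0.11], [-173.66, 173.66]. Speed limits (degrees/s): [136.94, 136.94, 172.46, 180, 180, 180].

## Interface

Orientations are given as [roll, pitch, yaw] about the fixed x, y, z axes, in that order (R = Rz(yaw) Ry(pitch) Rx(roll)).
In Python, from plant import ctrl gives the robot as it stands.
- The arm moves only by the tool send_rows, never from a script. Its argument "deltas" is a list of rows, each a list of 2 entries, a list of its own where there are three numbers: the shift along the tool's x, y, z each as a share of 800 mm, from -1 to 1, then the turn about the tool's z as a share of 90 degrees, from -1 to 1. A call has exactly 5 rows; each row is the pose to reach, as a shift and turn from the pose commanded when the call began, along the tool's axes at that moment; what a row does not reach only later rows make up. A row lasts 1/12 s, in which the tool goes at most 41.7 mm and 7.16 degrees, less where a joint would pass 70% of its speed; a pose out of reach is approached as far as the arm can. A call with a number of a shift or a turn outside -1 to 1 is refused whole. A call with a gripper value outside its range is refused whole. "gripper" is the opening, from 0 (shut) to 1 (fully open), set as the call begins (left out, the last holds). The fingers move at their own pace and stop on an object; the grip force is fixed at half the most. Time passes only in rows, so rows that repeat a pose let the fingers close, or fill a call up. It gives the time, the measured TCP pose, the force, the opening and the grip force at its end, in the units of the state.
- ctrl.get_obs(): the state, without advancing time (a new reading comes with each control period).
- ctrl.snapshot(name): name is "scene" or "side" or "wrist"; returns a dict with "color" (480x640x3 uint8, red, green, blue), "vertical_fov" (degrees; the focal length in pixels is half the picture's height over the tangent of half this angle, whatever the lens; pixels are square), "cx", "cy" (the principal point, pixels), "rvec" (rotation vector, rad) and "tvec" (3), from world to camera coordinates, as OpenCV has them. Camera axes: x right, y down, z forward; pixel columns grow to the right and rows downward; lengths in m; the calibration is good to about 2 mm. A picture is of the moment at which its call begins. There is no depth.
- ctrl.close_job(): hands the job in; it is judged then, once.
Trained networks look in a picture, given as the dict that the camera call returned (one of the last four; its "shot" number tells which), for a name from the list of things; names that differ only in an ending like _2 or _b are one class to them, and where a whole thing is asked for, a point or a joint stands for the part that bears it (a point fixed in the world has none). Each returns a list of dicts, best first, with "conf" (0 to 1); they miss things now and then, are a little off and sometimes report something else, mostly with a low value. They report only what shows in the picture. A call takes as long as a camera call. They do not tell look-alikes from the thing itself.
- ctrl.boxes_of(picture, thing): "xy" ([column, row] as shares, 0 to 1, of the picture: columns of its width, rows of its height, amid what is visible of it).
- ctrl.cut_out(picture, thing): "pixels" (480x640 bool, what is visible of it) and "xy" ([column, row] as shares, 0 to 1, of the picture: columns of its width, rows of its height, amid what is visible of it).
The state is a dict: "clock": time; "joint_pos": joint angles; "qvel": joint speeds; "tau": joint torques, N m; "tool_pos": TCP position; "orientation": TCP orientation; "force": force on the tool from outside, world axes, zero at the start; "moment": the same for the moment, N m; "opening": finger opening in m; "gripper_force": force on a finger pad.
Only numpy, scipy, OpenCV 4.12 (cv2) and the standard library are available. Lean on these libraries where they do the work, as an engineer would, in place of code of your own. Each camera call takes 0.05 s, during which the arm holds its last target. There are 200 camera calls.

## Working session

There is one attempt and no reset: what is moved stays moved. The work goes in short steps, Python scripts to look and compute and a tool call to move; the robot and the scene stay as the last step left them, time stands still between calls to the robot, and variables do not carry over. Pictures are saved under pics/ and viewed, at most 10 in all, crops included, and the job is handed in when it is done.

Besides the shell and the picture viewer there is one more tool, called as name([rows], argument=value, ...), one row to a line, values as JSON. send_rows: Moves the arm, as the interface text tells. Shift numbers are shares of 800 mm and turn numbers shares of 90 degrees, none past 1 either way. Its arguments: {"type":"object","properties":{"deltas":{"type":"array","items":{"type":"array"}},"gripper":{"type":"number"}},"required":["deltas"]}

```bash
mkdir -p pics; cat > h.py <<'E'
import numpy as np, cv2
from plant import ctrl
def cam(p):
    f=240/np.tan(np.radians(p["vertical_fov"])/2)
    K=np.array([[f,0,p["cx"]],[0,f,p["cy"]],[0,0,1.]])
    R=cv2.Rodrigues(np.array(p["rvec"],float))[0]; return K,R,np.array(p["tvec"],float).ravel()
def ray(p,uv,z):
    K,R,t=cam(p); d=R.T@np.linalg.inv(K)@np.array([uv[0],uv[1],1.]); o=-R.T@t
    return o+d*(z-o[2])/d[2]
def proj(p,X):
    K,R,t=cam(p); return cv2.projectPoints(np.array(X,float).reshape(-1,1,3),np.array(p["rvec"],float),t,K,None)[0].reshape(-1,2)
def save(p,n): cv2.imwrite("pics/"+n+".png",p["color"][:,:,::-1])
E
python3 - <<'E'
from h import *
o=ctrl.get_obs(); print({k:np.round(o[k],3) for k in("clock","tool_pos","orientation","force","opening")})
for n in("scene","side"):
    p=ctrl.snapshot(n); save(p,n)
    for th,z in(("cover_1",.062),("tipbox",.06),("press",.1),("otoscope",.03),("speculum_1",.02),("curette",.005),("gallipot",.02)):
        for d in ctrl.boxes_of(p,th):
            uv=np.array(d["xy"])*[640,480]; print(n,th,round(d["conf"],2),uv.round(),ray(p,uv,z).round(3))
E
```

```text
{'clock': np.float64(0.0), 'tool_pos': array([0.21 , 0.641, 0.291]), 'orientation': array([ 1.79904e+02, -7.00000e-03, -1.80990e+01]), 'force': array([-0.418,  1.06 ,  0.452]), 'opening': np.float64(0.088)}
scene cover_1 0.95 [263. 252.] [ 0.549 -0.072  0.062]
scene cover_1 0.84 [269. 212.] [ 0.396 -0.054  0.062]
scene cover_1 0.75 [335. 264.] [0.603 0.1   0.062]
scene cover_1 0.7 [225. 249.] [ 0.53  -0.169  0.062]
scene cover_1 0.66 [142. 242.] [ 0.488 -0.381  0.062]
scene cover_1 0.65 [295. 256.] [0.568 0.006 0.062]
scene tipbox 0.61 [280. 269.] [ 0.606 -0.034  0.06 ]
scene tipbox 0.17 [224. 250.] [ 0.529 -0.172  0.06 ]
scene press 0.92 [526. 242.] [0.6   0.577 0.1  ]
scene press 0.61 [301. 305.] [0.755 0.007 0.1  ]
scene otoscope 0.9 [380. 262.] [0.573 0.223 0.03 ]
scene speculum_1 0.61 [229. 294.] [ 0.642 -0.159  0.02 ]
scene speculum_1 0.6 [379. 262.] [0.565 0.222 0.02 ]
scene speculum_1 0.51 [282. 304.] [ 0.682 -0.033  0.02 ]
scene speculum_1 0.4 [301. 305.] [0.688 0.012 0.02 ]
scene gallipot 0.97 [182. 263.] [ 0.528 -0.284  0.02 ]
side cover_1 0.96 [330. 217.] [0.594 0.111 0.062]
side cover_1 0.94 [266. 336.] [ 0.321 -0.082  0.062]
side cover_1 0.82 [416. 459.] [ 0.42  -0.403  0.062]
side cover_1 0.76 [373. 321.] [ 0.514 -0.163  0.062]
side cover_1 0.69 [345. 249.] [0.569 0.014 0.062]
side cover_1 0.55 [362. 284.] [ 0.547 -0.081  0.062]
side tipbox 0.69 [356. 301.] [ 0.512 -0.107  0.06 ]
side press 0.75 [251.  85.] [0.668 0.639 0.1  ]
side speculum_1 0.63 [386. 263.] [ 0.648 -0.042  0.02 ]
side curette 0.7 [302. 280.] [0.468 0.027 0.005]
side gallipot 0.94 [412. 376.] [ 0.524 -0.28   0.02 ]
```

View pics/scene.png

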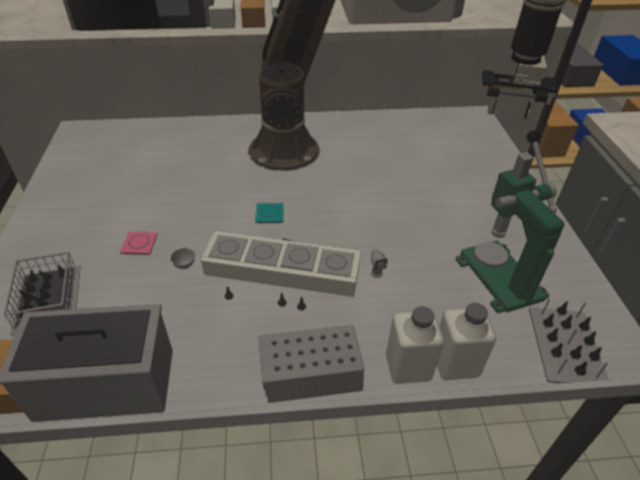

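View pics/side.png

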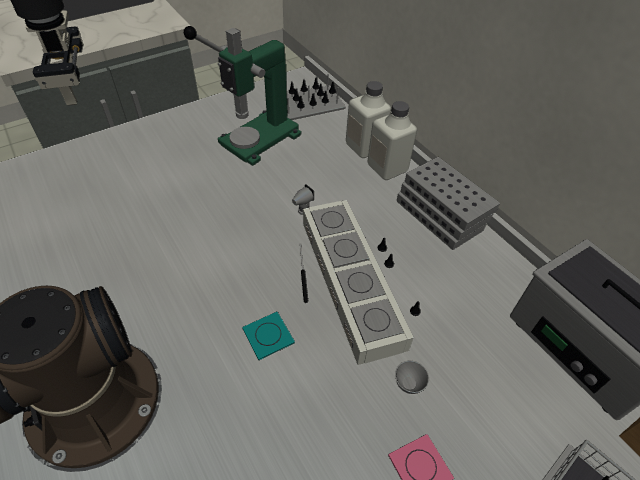

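The scene view shows the row of steel covers on the white box: cover 1 at (335,264), 2 at (298,256), 3 at (263,252) and 4 at (228,248). In the side view they are at (331,218), (345,249), (361,283) and (376,320). The turquoise (269,212) and pink (139,242) squares lie loose on the counter, so they are look-alikes. The press is on the right in the scene view, at (510,245).

```bash
python3 - <<'E'
from h import *
P={n:ctrl.snapshot(n) for n in("scene","side")}
def near(n,uv):
    m=[np.array(d["xy"])*[640,480] for d in ctrl.cut_out(P[n],"cover_1")]
    return m
S={"scene":[(335,264),(298,256),(263,252),(228,248)],"side":[(331,218),(345,249),(361,283),(376,320)]}
pts=[]
for n in P:
    m=near(n,0)
    for i,s in enumerate(S[n]):
        b=min(m,key=lambda q:np.hypot(*(q-s)))
        if np.hypot(*(b-s))<8: w=ray(P[n],b,.063)[:2]; pts.append((i,*w)); print(n,i,b.round(1),w.round(4))
pts=np.array(pts); s=np.array([.138,.046,-.046,-.138])[pts[:,0].astype(int)]
from scipy.optimize import least_squares
f=lambda v:np.r_[v[0]-np.sin(v[2])*s-pts[:,1],v[1]+np.cos(v[2])*s-pts[:,2]]
r=least_squares(f,[.56,-.03,-.28],loss="soft_l1",f_scale=.003); print("box",r.x[:2].round(4),np.degrees(r.x[2]).round(2),(f(r.x)*1000).round(1))
def tri(a,b):
    M=[]
    for n,u in(("scene",a),("side",b)):
        K,R,t=cam(P[n]);M.append(K@np.c_[R,t])
    X=cv2.triangulatePoints(M[0],M[1],np.array(a,float),np.array(b,float)).ravel();return X[:3]/X[3]
print("knob",tri((533,135),(190,33)).round(3))
big=cv2.resize(P["side"]["color"][185:370,280:440],None,fx=3.2,fy=3.2,interpolation=cv2.INTER_CUBIC);cv2.imwrite("pics/crop.png",big[:,:,::-1])
E
```

```text
scene 0 [333.3 262.7] [0.5988 0.0979]
scene 1 [296.1 255.6] [0.5672 0.0084]
scene 2 [264.9 251.3] [ 0.5459 -0.0688]
scene 3 [225.5 246.8] [ 0.5221 -0.1678]
side 0 [332.9 222.6] [0.5901 0.0928]
side 1 [343.9 249.6] [0.5662 0.014 ]
side 2 [362.  282.4] [ 0.5485 -0.0775]
side 3 [375. 319.] [ 0.5189 -0.1614]
box [ 0.5569 -0.0333] -15.29 [-5.4  1.9 -1.1 -1.5  3.2  2.9 -3.7  1.7  1.9  2.7 -8.9  1.4  7.  -2.9
 -0.2 -5. ]
knob [0.489 0.565 0.334]
```

View pics/crop.png

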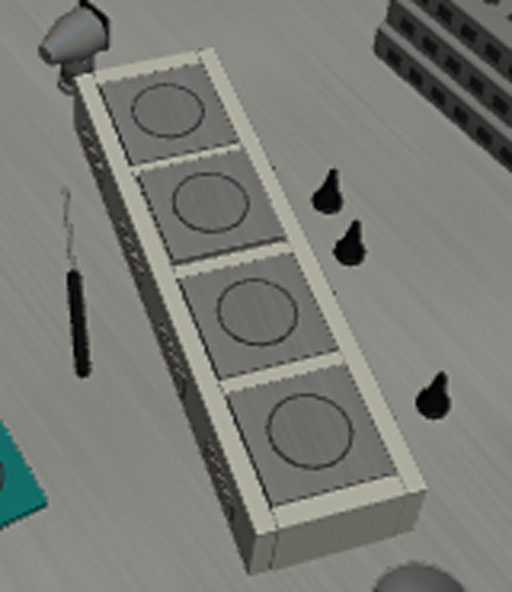

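The crop shows the four steel covers on the box, rings at crop pixels (168,110), (210,203), (257,312) and (309,431). Cover 2 shows a dark front edge, so it is probably the high one. I'll refine the box pose from the rings, then move.

```bash
python3 - <<'E'
from h import *
p=ctrl.snapshot("side")
c=lambda u,v:(280+(u+.5)/3.2-.5,185+(v+.5)/3.2-.5)
for q,z in (((168,110),.062),((210,203),.066),((257,312),.062),((309,431),.062),((80,78),.06),((210,50),.06),((425,490),.06),((256,532),.06)): print(q,ray(p,c(*q),z).round(4))
o=ctrl.get_obs();print(o["tool_pos"],o["orientation"])
E
```

```text
(168, 110) [0.5953 0.1036 0.062 ]
(210, 203) [0.5697 0.014  0.066 ]
(257, 312) [ 0.5458 -0.0743  0.062 ]
(309, 431) [ 0.5209 -0.1629  0.062 ]
(80, 78) [0.5588 0.1655 0.06  ]
(210, 50) [0.6573 0.1396 0.06  ]
(425, 490) [ 0.5564 -0.2307  0.06  ]
(256, 532) [ 0.4545 -0.2     0.06  ]
[0.20963238 0.64157523 0.29215765] [ 1.79998623e+02  5.89163302e-04 -1.80933264e+01]
```

send_rows([
  [[0.03,0.035,0],0],
  [[0.06,0.07,0],0],
  [[0.09,0.105,0],0],
  [[0.12,0.14,0],-0.014],
  [[0.15,0.176,0],-0.028],
], gripper=0)

```text
clock: 1.47
tool_pos: [0.2804, 0.4689, 0.2921]
orientation: [-180.0, -0.0, -15.5]
force: [1.0, -0.4, -0.4]
opening: 0.0599
gripper_force: 0.0
```

send_rows([
  [[0.03,0.035,0],0],
  [[0.06,0.07,0],0],
  [[0.09,0.105,0],0],
  [[0.12,0.14,0],0],
  [[0.15,0.176,0],0],
])

```text
clock: 1.88
tool_pos: [0.3581, 0.301, 0.2926]
orientation: [-179.9, -0.0, -15.5]
force: [0.4, 0.8, -0.4]
opening: 0.0262
gripper_force: 0.0
```

send_rows([
  [[0.035,0.016,0],0],
  [[0.07,0.032,0],0],
  [[0.105,0.048,0],0],
  [[0.14,0.063,0],0],
  [[0.176,0.079,0],0],
])

```text
clock: 2.3
tool_pos: [0.4774, 0.2028, 0.2926]
orientation: [-180.0, -0.0, -15.6]
force: [0.4, 0.5, 0.3]
opening: 0.0007
gripper_force: 0.0
```

send_rows([
  [[0.035,0.016,0.02],0],
  [[0.07,0.032,0.05],0],
  [[0.105,0.048,0.08],0],
  [[0.14,0.063,0.11],0],
  [[0.175,0.079,0.13],0],
])

```text
clock: 2.72
tool_pos: [0.5947, 0.1041, 0.1859]
orientation: [179.9, 0.1, -15.6]
force: [-0.1, 0.6, 0.2]
opening: 0.0006
gripper_force: 0.0
```

send_rows([
  [[0,0,0],0],
  [[0,0,0],0],
  [[0,0,0],0],
  [[0,0,0],0],
  [[0,0,0],0],
])

```text
clock: 3.13
tool_pos: [0.5942, 0.1064, 0.1894]
orientation: [-179.9, -0.1, -15.5]
force: [-0.1, 1.0, 0.1]
opening: 0.0004
gripper_force: 0.0
```

send_rows([
  [[0,0.003,0.02],0],
  [[0,0.003,0.04],0],
  [[0,0.003,0.06],0],
  [[0,0.003,0.066],0],
  [[0,0.003,0.066],0],
])

```text
clock: 3.55
tool_pos: [0.5929, 0.1036, 0.1349]
orientation: [180.0, 0.1, -15.5]
force: [-0.8, 0.0, 0.5]
opening: 0.0007
gripper_force: 0.0
```

send_rows([
  [[0,0,0.001],0],
  [[0,0,0.002],0],
  [[0,0,0.003],0],
  [[0,0,0.004],0],
  [[0,0,0.004],0],
])

```text
clock: 3.97
tool_pos: [0.5938, 0.1032, 0.1325]
orientation: [-180.0, -0.0, -15.6]
force: [0.8, -0.1, -0.2]
opening: 0.0008
gripper_force: 0.0
```

send_rows([
  [[0,0,0.001],0],
  [[0,0,0.002],0],
  [[0,0,0.002],0],
  [[0,0,0.002],0],
  [[0,0,0.002],0],
])

```text
clock: 4.38
tool_pos: [0.5937, 0.1032, 0.1305]
orientation: [180.0, 0.0, -15.6]
force: [-0.6, -0.5, -0.7]
opening: 0.0006
gripper_force: 0.0
```

send_rows([
  [[0,0,0.001],0],
  [[0,0,0.002],0],
  [[0,0,0.002],0],
  [[0,0,0.002],0],
  [[0,0,0.002],0],
])

```text
clock: 4.8
tool_pos: [0.5937, 0.1032, 0.1289]
orientation: [180.0, 0.0, -15.6]
force: [0.2, 0.2, -0.0]
opening: 0.0005
gripper_force: 0.0
```

send_rows([
  [[0,0,0.0005],0],
  [[0,0,0.001],0],
  [[0,0,0.0015],0],
  [[0,0,0.0015],0],
  [[0,0,0.0015],0],
])

```text
clock: 5.22
tool_pos: [0.5937, 0.1032, 0.128]
orientation: [-180.0, -0.0, -15.6]
force: [-1.3, -0.0, 2.7]
opening: 0.0005
gripper_force: 1.5
```

send_rows([
  [[0,0,0.0005],0],
  [[0,0,0.0005],0],
  [[0,0,0.0005],0],
  [[0,0,0.0005],0],
  [[0,0,0.0005],0],
])

```text
clock: 5.63
tool_pos: [0.5937, 0.1032, 0.1279]
orientation: [-180.0, -0.0, -15.6]
force: [-3.0, -0.1, 6.7]
opening: 0.0005
gripper_force: 3.2
```

send_rows([
  [[0,0,-0.015],0],
  [[0,0.03,-0.02],0],
  [[0.001,0.07,-0.02],0],
  [[0.001,0.115,-0.02],0],
  [[0.001,0.115,-0.02],0],
])

```text
clock: 6.05
tool_pos: [0.5673, 0.0104, 0.143]
orientation: [179.9, 0.1, -15.7]
force: [-0.5, 0.0, -0.2]
opening: 0.0006
gripper_force: 0.0
```

send_rows([
  [[0,0,0.003],0],
  [[0,0,0.006],0],
  [[0,0,0.009],0],
  [[0,0,0.011],0],
  [[0,0,0.012],0],
])

```text
clock: 6.47
tool_pos: [0.5698, 0.0151, 0.1331]
orientation: [180.0, 0.0, -15.5]
force: [-0.5, 0.6, 0.9]
opening: 0.0006
gripper_force: 0.0
```

send_rows([
  [[0,0,0.0005],0],
  [[0,0,0.001],0],
  [[0,0,0.0015],0],
  [[0,0,0.002],0],
  [[0,0,0.002],0],
])

```text
clock: 6.88
tool_pos: [0.5698, 0.0144, 0.1321]
orientation: [180.0, -0.0, -15.6]
force: [0.3, 0.3, 0.4]
opening: 0.0004
gripper_force: 0.0
```

send_rows([
  [[0,0,0.0005],0],
  [[0,0,0.001],0],
  [[0,0,0.001],0],
  [[0,0,0.001],0],
  [[0,0,0.001],0],
])

```text
clock: 7.3
tool_pos: [0.5698, 0.0144, 0.1319]
orientation: [-180.0, -0.0, -15.6]
force: [-2.0, 0.4, 5.3]
opening: 0.0005
gripper_force: 2.8
```

Cover 2 carries about 5 N at TCP height 0.132, 4 mm above cover 1's contact height, so it is the high one. I'll press 3 and 4 next, then come back to it.

send_rows([
  [[0,0,-0.015],0],
  [[0,0.03,-0.02],0],
  [[0,0.07,-0.02],0],
  [[0,0.115,-0.02],0],
  [[0,0.115,-0.02],0],
])

```text
clock: 7.72
tool_pos: [0.5428, -0.078, 0.1471]
orientation: [180.0, 0.1, -15.7]
force: [0.5, -0.1, -0.2]
opening: 0.0005
gripper_force: 0.0
```

send_rows([
  [[0,0,0.004],0],
  [[0,0,0.008],0],
  [[0,0,0.012],0],
  [[0,0,0.016],0],
  [[0,0,0.018],0],
])

```text
clock: 8.13
tool_pos: [0.545, -0.0736, 0.1321]
orientation: [180.0, 0.1, -15.5]
force: [-0.5, 0.3, 0.5]
opening: 0.0003
gripper_force: 0.0
```

send_rows([
  [[0,0,0.001],0],
  [[0,0,0.002],0],
  [[0,0,0.003],0],
  [[0,0,0.004],0],
  [[0,0,0.004],0],
])

```text
clock: 8.55
tool_pos: [0.545, -0.0742, 0.1297]
orientation: [180.0, 0.0, -15.6]
force: [-0.5, 0.4, -0.1]
opening: 0.0006
gripper_force: 0.0
```

send_rows([
  [[0,0,0.0005],0],
  [[0,0,0.001],0],
  [[0,0,0.0015],0],
  [[0,0,0.002],0],
  [[0,0,0.0025],0],
])

```text
clock: 8.97
tool_pos: [0.5451, -0.0743, 0.1279]
orientation: [180.0, -0.0, -15.6]
force: [-2.9, 2.3, 7.4]
opening: 0.0006
gripper_force: 3.5
```

send_rows([
  [[0,0,0.0003],0],
  [[0,0,0.0005],0],
  [[0,0,0.0005],0],
  [[0,0,0.0005],0],
  [[0,0,0.0005],0],
])

```text
clock: 9.38
tool_pos: [0.5451, -0.0743, 0.1279]
orientation: [180.0, -0.0, -15.6]
force: [-1.7, 0.4, 6.1]
opening: 0.0003
gripper_force: 2.9
```

Cover 3 is firm at 0.128, so it is home. Next is cover 4.

send_rows([
  [[0,0,-0.015],0],
  [[0,0.03,-0.02],0],
  [[0,0.07,-0.02],0],
  [[0,0.115,-0.02],0],
  [[0,0.115,-0.02],0],
])

```text
clock: 9.8
tool_pos: [0.5185, -0.1665, 0.1432]
orientation: [180.0, 0.1, -15.7]
force: [0.1, 0.1, -0.5]
opening: 0.0005
gripper_force: 0.0
```

send_rows([
  [[0,0,0.004],0],
  [[0,0,0.008],0],
  [[0,0,0.012],0],
  [[0,0,0.015],0],
  [[0,0,0.017],0],
])

```text
clock: 10.22
tool_pos: [0.5204, -0.1621, 0.1291]
orientation: [180.0, 0.0, -15.5]
force: [-0.6, -0.6, -0.8]
opening: 0.0002
gripper_force: 0.0
```

send_rows([
  [[0,0,0.0005],0],
  [[0,0,0.001],0],
  [[0,0,0.0015],0],
  [[0,0,0.002],0],
  [[0,0,0.0025],0],
])

```text
clock: 10.63
tool_pos: [0.5205, -0.1628, 0.1279]
orientation: [-180.0, -0.0, -15.6]
force: [-1.4, 1.6, 6.7]
opening: 0.0001
gripper_force: 3.2
```

send_rows([
  [[0,0,0.0003],0],
  [[0,0,0.0005],0],
  [[0,0,0.0005],0],
  [[0,0,0.0005],0],
  [[0,0,0.0005],0],
])

```text
clock: 11.05
tool_pos: [0.5205, -0.1628, 0.1279]
orientation: [-180.0, -0.0, -15.6]
force: [-0.9, 2.5, 4.9]
opening: 0.0006
gripper_force: 2.7
```

Cover 4 is also firm at 0.128. I'll go back to cover 2 and drive it home.

send_rows([
  [[0,0,-0.02],0],
  [[0,-0.04,-0.025],0],
  [[0,-0.08,-0.025],0],
  [[0,-0.12,-0.025],0],
  [[0,-0.16,-0.025],0],
])

```text
clock: 11.47
tool_pos: [0.555, -0.0385, 0.1477]
orientation: [-180.0, -0.0, -15.6]
force: [0.4, -0.6, -0.1]
opening: 0.0004
gripper_force: 0.0
```

send_rows([
  [[0,-0.04,0],0],
  [[0,-0.07,0],0],
  [[0,-0.07,0],0],
  [[0,-0.07,0.01],0],
  [[0,-0.07,0.017],0],
])

```text
clock: 11.88
tool_pos: [0.5694, 0.0143, 0.133]
orientation: [-180.0, 0.0, -15.6]
force: [-1.0, -0.2, 0.1]
opening: 0.0001
gripper_force: 0.0
```

send_rows([
  [[0,0,0],0],
  [[0,0,0],0],
  [[0,0,0.001],0],
  [[0,0,0.002],0],
  [[0,0,0.003],0],
])

```text
clock: 12.3
tool_pos: [0.5698, 0.0138, 0.1317]
orientation: [180.0, -0.0, -15.6]
force: [-3.7, -0.8, 8.9]
opening: 0.0004
gripper_force: 4.1
```

Contact is at 0.132, with 9 N. I'll push slowly until it seats.

send_rows([
  [[0,0,0.0004],0],
  [[0,0,0.0008],0],
  [[0,0,0.0012],0],
  [[0,0,0.0014],0],
  [[0,0,0.0014],0],
])

```text
clock: 12.72
tool_pos: [0.5697, 0.0138, 0.1312]
orientation: [180.0, -0.0, -15.6]
force: [-2.0, -1.4, 7.2]
opening: 0.0005
gripper_force: 3.7
```

send_rows([
  [[0,0,0.0007],0],
  [[0,0,0.0014],0],
  [[0,0,0.002],0],
  [[0,0,0.0025],0],
  [[0,0,0.0025],0],
])

```text
clock: 13.13
tool_pos: [0.5697, 0.0138, 0.1292]
orientation: [180.0, -0.0, -15.6]
force: [-3.1, -2.0, 7.7]
opening: 0.0004
gripper_force: 3.8
```

send_rows([
  [[0,0,0.0005],0],
  [[0,0,0.001],0],
  [[0,0,0.0015],0],
  [[0,0,0.0015],0],
  [[0,0,0.0015],0],
])

```text
clock: 13.55
tool_pos: [0.5698, 0.0138, 0.128]
orientation: [180.0, -0.0, -15.6]
force: [-3.2, -1.3, 8.2]
opening: 0.0007
gripper_force: 3.8
```

Height is now 0.128. A bit more push will confirm that it is seated firmly.

send_rows([
  [[0,0,0.0005],0],
  [[0,0,0.001],0],
  [[0,0,0.0015],0],
  [[0,0,0.0015],0],
  [[0,0,0.0015],0],
])

```text
clock: 13.97
tool_pos: [0.5697, 0.0139, 0.1278]
orientation: [180.0, -0.1, -15.5]
force: [-6.7, -0.1, 17.8]
opening: 0.0003
gripper_force: 8.7
```

```bash
python3 - <<'E'
from h import *
p=ctrl.snapshot("side");cv2.imwrite("pics/end.png",cv2.resize(p["color"][150:390,260:460],None,fx=2.5,fy=2.5)[:,:,::-1])
o=ctrl.get_obs();print(o["tool_pos"],o["force"])
E
```

```text
[0.56974108 0.01382947 0.12783402] [-7.18524815  0.35018415 18.10966551]
```

View pics/end.png

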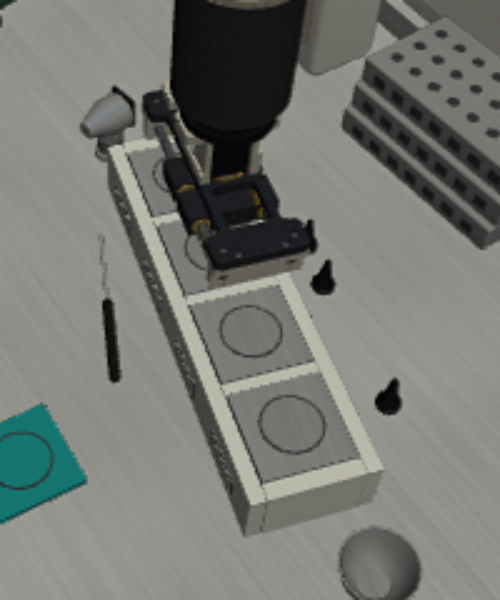

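The view shows the gripper pressing on cover 2 (crop about (215,250)), covers 3 and 4 flush, and the small things undisturbed. Cover 2 takes 18 N firmly at the same height as the others, so I'm handing in.

```bash
python3 -c "
from plant import ctrl
print(ctrl.close_job())"
```

```text
the job is handed in; nothing more can be done
None
```

Cover 2 was the one sitting high (found by its contact height, 4 mm above the others, not by rocking its edge); I pressed all four in order, drove it home level with the rest, and handed in holding about 18 N on it alone (no verdict was returned).

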